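Clear the vegetable prep table: jars to the rack, board to its place

ROBOT

A 7-joint arm with a two-finger parallel gripper is mounted at the origin on the work surface. World frame = base frame: x ahead of the robot, y to its left, z up, the work surface at z = 0. Lengths are in m, angles in rad, forces in N, time in s.
With the tool pointing down it reaches from about 0.35 to 0.9 m from the base axis. Payload 19.9 kg.
Tool frame: the origin (TCP) lies at the very end of the fingers, on their centre line; the grasp point (between the pads) lies 19 mm behind it; x points along the fingers, y is the direction in which the jaws open and shut, and the axes are right-handed (so a half turn about x gives the same grasp; the last joint's range is limited). The gripper opens to 85 mm and grips with 20 to 120 N. Pads are 22 mm wide; open, the fingers measure 114 mm over their backs; the gripper's body (76 mm by 85 mm) begins 54 mm behind the grasp point. The pads swing forward as they close: fully open they stand 13 mm farther back than shut.
Start: joints at [-1.29, 0.417, -0.01, 1.614, 0.005, 1.111, -0.053], TCP at [0.198, 0.593, 0.231] pointing down, gripper open.
Joint ranges: [-2.81, 2.81], [-0.39, 2.02], [-1.27, 1.25], [0.06, 2.57], [-1.19, 4.33], [0.19, 2], [-2.82, 2.82]. Speed limits (rad/s): [1.89, 1.89, 2.39, 2.39, 3.01, 3.01, 3.01].

INTERFACE

Orientations are given as a unit quaternion [x, y, z, w].
In Python, from bench import * gives the robot as it stands. Calls block until the motion is done:
- move_to(position, orientation): joint-space move of the TCP to a pose.
- movel(position, max_speed=0.15, rot=None, until_force=None): straight line of the TCP; rot=None keeps the orientation; max_speed is the mean speed in m/s. With until_force (N) it stops when the force on the tool has changed by that much, and returns True; else False.
- set_joints(angles): joint-space move.
- release() and close_gripper(f_grip=None): open the fingers fully, or close them until they stop; f_grip is the grip in N (None keeps the last).
- wait(seconds).
- inverse_kinematics(position, orientation): joint angles nearest the present ones, or None.
- get_image(name): name is "side" or "top"; returns (picture, depth): 420x560x3 uint8, red, green, blue; 420x560 float32, m along the optical axis (not along the pixel's ray), 0 where there is no reading.
- calibration(name): a dict with "vertical_fov" (degrees; the focal length in pixels is half the picture's height over the tangent of half this angle, whatever the lens; pixels are square), "cx", "cy" (the principal point, pixels), "rvec" (rotation vector, rad) and "tvec" (3), from world to camera coordinates, as OpenCV has them. Camera axes: x right, y down, z forward; pixel columns grow to the right and rows downward; lengths in m; the calibration is good to about 2 mm. A picture is of the moment at which its call begins. calibration takes no time and is no camera call.
A pose or a line that the arm cannot do raises MotionError and nothing moves.
- hand_in(): hands the job in, once; it reports no verdict.
Trained networks look in the newest picture that a camera, given by its name, has taken for a name from the list of things; names that differ only in an ending like _2 or _b are one class to them, and where a whole thing is asked for, a point or a joint stands for the part that bears it (a point fixed in the world has none). Each returns a list of dicts, best first, with "conf" (0 to 1); they miss things now and then, are a little off and sometimes report something else, mostly with a low value. They report only what shows in the picture. A call takes as long as a camera call. They do not tell look-alikes from the thing itself.
- find_in(camera, thing): "xyz" ([x, y, z] in m, in world coordinates, good to about 4 mm: the middle of the surface that is visible of it).
- silhouettes(camera, thing): "pixels" (420x560 bool, what is visible of it).
Readings, each from a call of its own:
- get_time_s(): time.
- get_joints(): joint angles.
- get_joint_velocities(): joint speeds.
- get_joint_efforts(): joint torques, N m.
- get_eef_pos(): TCP position.
- get_tcp_rot(): TCP orientation.
- get_wrist_force(): force on the tool from outside, world axes, zero at the start.
- get_wrist_torque(): the same for the moment, N m.
- get_finger_gap(): opening from 0.0 (shut) to 1.0 (fully open).
Only numpy, scipy, OpenCV 4.12 (cv2) and the standard library are available. Lean on these libraries where they do the work, as an engineer would, in place of code of your own. Each camera call takes 0.05 s, during which the arm holds its last target. There are 200 camera calls.

TASK

Stand all the jars upright on the two-step spice rack, the green-lidded ones in one row along the front step and the orange-lidded ones in one row along the back step, each jar fully on its step (not on the lip) and neighbours in a row side by side with less than a jar's width between them. Then slide the large green chopping board flat along the table, never lifting it and with the bowl of onions still standing on it, into its taped place, so that it lies square inside the four green tape corners. Do not disturb the knife, the colander or the pepper mill.

Things in the scene. Friction and masses are not known exactly. Their poses are not given: they have to be found in the camera images.
- herb1_center (a point): closed glass herb jar with a green lid, a round straight cylinder 56 mm in diameter and 85 mm tall, about 160 g; point at its centre, 42.5 mm above its foot, z up along the jar. It belongs on the front (lower) step. May be absent (2 or 3 jars of each lid colour are there).
- herb2_center (a point): closed glass herb jar with a green lid, a round straight cylinder 56 mm in diameter and 85 mm tall, about 160 g; point at its centre, 42.5 mm above its foot, z up along the jar. It belongs on the front (lower) step. May be absent (2 or 3 jars of each lid colour are there).
- herb3_center (a point): closed glass herb jar with a green lid, a round straight cylinder 56 mm in diameter and 85 mm tall, about 160 g; point at its centre, 42.5 mm above its foot, z up along the jar. It belongs on the front (lower) step. May be absent (2 or 3 jars of each lid colour are there).
- spice1_center (a point): closed glass spice jar with an orange lid, a round straight cylinder 56 mm in diameter and 85 mm tall, about 160 g; point at its centre, 42.5 mm above its foot, z up along the jar. It belongs on the back (upper) step. May be absent (2 or 3 jars of each lid colour are there).
- spice2_center (a point): closed glass spice jar with an orange lid, a round straight cylinder 56 mm in diameter and 85 mm tall, about 160 g; point at its centre, 42.5 mm above its foot, z up along the jar. It belongs on the back (upper) step. May be absent (2 or 3 jars of each lid colour are there).
- spice3_center (a point): closed glass spice jar with an orange lid, a round straight cylinder 56 mm in diameter and 85 mm tall, about 160 g; point at its centre, 42.5 mm above its foot, z up along the jar. It belongs on the back (upper) step. May be absent (2 or 3 jars of each lid colour are there).
- front_step (a point): front, lower step of the fixed two-step wooden spice rack (rack 190 mm deep, 280 mm wide). Point on the step's top surface, 40 mm above the table, in the middle of the strip where jars stand. Its y axis runs along the step (usable 140 mm to each side), its x axis points to the back of the rack. The standing strip is 91 mm deep, from a steel lip 8 mm high (47 mm in front of the point) to the back step's upright face (44 mm behind it); no end walls, nothing above it.
- back_step (a point): back, upper step of the same rack, same axes: point on its top surface, 80 mm above the table, 94.5 mm behind and 40 mm above the front step's point. Standing strip about 89 mm deep, from a steel lip 8 mm high (44.5 mm in front of the point) to a wooden back strip 16 mm high (44.5 mm behind the point); no end walls, nothing above it.
- board_center (a point): large green plastic chopping board, 300 mm (its x) by 200 mm (its y) by 18 mm thick, 0.6 to 0.9 kg, loose, flat on the table, too wide to grip across; point at its centre, 9 mm above its underside. A handle slot 28 mm (x) by 110 mm (y) goes right through it, centred 114 mm from the centre on its +x end. It slides on the table with ordinary friction. (A second, smaller green board, 240 x 140 mm, lies at the table's far edge; it is not part of the job.)
- bowl_center (a point): steel bowl of peeled onions standing loose on the board, 120 mm wide, 45 mm high, 0.2 to 0.4 kg; point at its centre, 22.5 mm above its foot.
- place_center (a point): centre, on the table top, of the board's place: four flat L-shaped corner marks of bright green tape on the table (18 mm wide, no thickness to speak of). The opening inside the marks is 340 mm (its x) by 240 mm (its y), 20 mm more than the board on each side; the board may lie either way round. The jars stand in and around it at the start.
- knife: bystander: kitchen knife, black handle, 270 mm long, lying on the far side of the table; origin near its middle.
- colander: bystander: white plastic colander full of onions, 224 mm wide, 130 mm high, far side of the table; origin under its centre.
- mill: bystander: dark wooden pepper mill, 58 mm wide, 160 mm tall, far side; origin under its centre.
There are look-alikes about, which are no part of the job. What is meant by the part that bears bowl_center is not red or yellow, and is the larger of those in its own colour.

How it is judged:
By the outcome, as a careful person would: the job done as asked, in the order asked, and still so for the second after the job is handed in, with the robot touching nothing.
Of herb1, herb2, herb3 only 2 to 3 are there at a start; the rules pass over those that are not, and their reading is None.
Of spice1, spice2, spice3 only 2 to 3 are there at a start; the rules pass over those that are not, and their reading is None.
At some moment in a run one of board may be knocked a few centimetres aside while the robot is not near it.
It also fails if it takes over 210 s, if anything falls off the work surface, if the arm or the gripper's body presses on something with over 40 N, if the wrist force passes 120 N, or if a joint passes its speed limit or range.

## Working session

There is one attempt and no reset: what is moved stays moved. The work goes in short steps, each a Python script; the robot and the scene stay as the last script left them, time stands still between calls to the robot, and variables do not carry over. Pictures are saved under pics/ and viewed, about 12 in all and at most 16, crops included, and the job is handed in when it is done.

```bash
ls; mkdir -p pics
cat > h.py <<'E'
from bench import *
import numpy as np, cv2
def cam(n):
    c=calibration(n); f=210/np.tan(np.radians(c["vertical_fov"])/2)
    R=cv2.Rodrigues(np.array(c["rvec"],float))[0]; t=np.array(c["tvec"],float).ravel()
    return f,c["cx"],c["cy"],R,t
def cloud(n,depth):
    f,cx,cy,R,t=cam(n); v,u=np.mgrid[:420,:560]
    P=np.stack([(u-cx)/f*depth,(v-cy)/f*depth,depth],-1)
    return (P-t)@R   # world
def proj(n,p):
    f,cx,cy,R,t=cam(n); q=R@np.array(p)+t; return q[0]/q[2]*f+cx,q[1]/q[2]*f+cy
def save(img,name): cv2.imwrite("pics/"+name,cv2.cvtColor(img,cv2.COLOR_RGB2BGR))
E
python3 - <<'E'
from h import *
for n in("top","side"):
    i,d=get_image(n); save(i,n+"0.png"); np.savez(n+"0.npz",i=i,d=d)
    print(n,calibration(n))
    for t in("herb1_center","spice1_center","front_step","back_step","board_center","bowl_center","place_center","knife","colander","mill"):
        try: r=find_in(n,t)
        except Exception as e: print(t,e); continue
        print(t,[(np.round(x["xyz"],3).tolist(),round(x["conf"],2),[int(a) for a in proj(n,x["xyz"])]) for x in r])
print(get_tcp_rot(),get_time_s())
E
```

```text
pics
top {'vertical_fov': 44.320431726672886, 'cx': 275.44337233079665, 'cy': 207.02564279878558, 'rvec': array([ 2.18337301, -2.12385681,  0.11001694]), 'tvec': array([0.03636573, 0.50954795, 1.35496865])}
herb1_center [([0.4, -0.189, 0.085], 0.86, [367, 249])]
spice1_center []
front_step [([0.489, 0.342, 0.081], 0.56, [162, 209])]
back_step [([0.492, 0.338, 0.079], 0.79, [164, 208])]
board_center [([0.464, 0.026, 0.02], 0.86, [283, 223])]
bowl_center [([0.489, 0.028, 0.055], 0.96, [283, 213]), ([0.26, 0.319, 0.024], 0.62, [171, 297]), ([0.276, 0.203, 0.018], 0.61, [215, 292]), ([0.212, -0.295, 0.035], 0.6, [405, 323]), ([0.634, -0.195, 0.085], 0.29, [370, 158])]
place_center [([0.418, -0.184, -0.0], 0.68, [360, 243]), ([0.465, 0.032, 0.02], 0.6, [281, 223]), ([0.774, 0.154, 0.088], 0.17, [238, 103])]
knife [([0.785, -0.166, 0.009], 0.69, [356, 111]), ([0.395, -0.192, 0.087], 0.63, [368, 251])]
colander [([0.774, 0.155, 0.089], 0.76, [238, 103]), ([0.493, 0.338, 0.078], 0.55, [164, 207])]
mill [([0.722, 0.314, 0.112], 0.87, [175, 118]), ([0.489, 0.343, 0.081], 0.67, [162, 209]), ([0
[... 357 characters left out ...]
r [([0.49, 0.334, 0.062], 0.71, [268, 143])]
front_step [([0.492, 0.342, 0.056], 0.84, [269, 143])]
back_step [([0.476, -0.004, 0.018], 0.72, [266, 246]), ([0.492, 0.337, 0.062], 0.65, [269, 142])]
board_center [([0.475, -0.006, 0.018], 0.8, [266, 246])]
bowl_center [([0.276, 0.196, 0.027], 0.9, [191, 189]), ([0.254, 0.317, 0.03], 0.82, [186, 158]), ([0.487, 0.032, 0.06], 0.57, [270, 224])]
place_center []
knife [([0.783, -0.18, 0.015], 0.85, [403, 302]), ([0.49, 0.332, 0.06], 0.52, [268, 144])]
colander [([0.766, 0.154, 0.092], 0.95, [376, 175])]
mill [([0.726, 0.313, 0.112], 0.79, [353, 131]), ([0.641, -0.215, 0.078], 0.66, [345, 302])]
[ 0.11327004  0.69796285 -0.11328529  0.69798582] 1.1
```

View pics/top0.png

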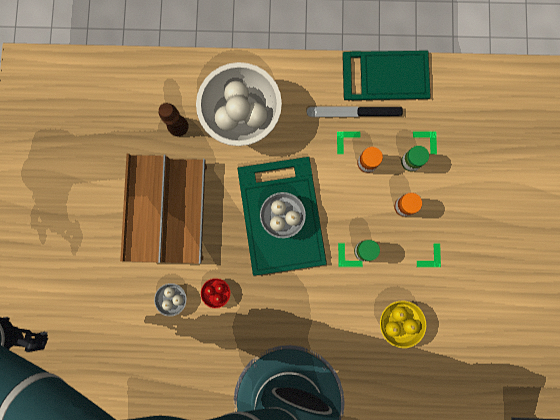

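View pics/side0.png

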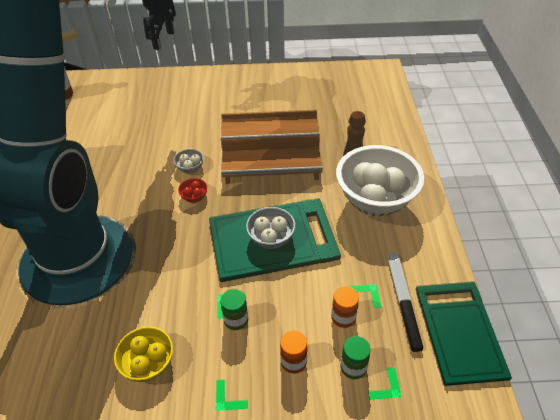

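The steel bowls are at top (283,213), on the large board, and at (171,297), which is smaller. The red one at (215,292) and the yellow one at (405,323) are excluded by colour. The one on the board fits because it is the larger of the steel pair. There are two green jars at top (368,251) and (417,157), and two orange at (371,158) and (410,204). Next I'll measure the geometry and view a crop of the bowls.

```bash
cat >> h.py <<'E'
def rect(mask,P):  # min-area rectangle of the masked points in xy
    n,l,s,_=cv2.connectedComponentsWithStats(mask.astype(np.uint8)); m=l==1+np.argmax(s[1:,4])
    q=P[m][:,:2].astype(np.float32); (c,wh,a)=cv2.minAreaRect(q*1000)
    return np.array(c)/1000,wh,a,m
def board(i,d):
    P=cloud("top",d); hsv=cv2.cvtColor(i,cv2.COLOR_RGB2HSV)
    m=(abs(P[...,2]-.018)<.008)&(hsv[...,0]>65)&(hsv[...,0]<95)&(hsv[...,1]>120)&(P[...,0]<.73)&(d>0)&(hsv[...,2]<150)
    c,wh,a,m=rect(m,P)
    if wh[0]<wh[1]: a+=90
    a=(a+90)%180-90
    return c,sorted(wh),a,P,m
def jars(i,d):
    P=cloud("top",d); hsv=cv2.cvtColor(i,cv2.COLOR_RGB2HSV); out=[]
    for nm,lo,hi in(("g",55,80),("o",5,16)):
        m=((hsv[...,0]>=lo)&(hsv[...,0]<=hi)&(hsv[...,1]>150)&(P[...,2]>.07)&(P[...,2]<.2)&(d>0)).astype(np.uint8)
        n,l,s,_=cv2.connectedComponentsWithStats(m)
        for k in range(1,n):
            if s[k,4]>80:
                q=P[l==k]; z=np.percentile(q[:,2],80); q=q[abs(q[:,2]-z)<.006]
                (c,r)=cv2.minEnclosingCircle((q[:,:2]*1000).astype(np.float32)); out.append((nm,c[0]/1000,c[1]/1000,z,r))
    return out
E
python3 - <<'E'
from h import *
z=np.load("top0.npz"); i,d=z["i"],z["d"]
print("board",board(i,d)[:3])
for j in jars(i,d): print(j[0],np.round(j[1:],4))
P=cloud("top",d); hsv=cv2.cvtColor(i,cv2.COLOR_RGB2HSV)
m=(abs(P[...,2])<.008)&(hsv[...,0]>50)&(hsv[...,0]<75)&(hsv[...,1]>150)&(hsv[...,2]>150)
n,l,s,_=cv2.connectedComponentsWithStats(m.astype(np.uint8))
for k in range(1,n):
    if s[k,4]>20: print("tape",s[k],P[l==k].min(0).round(3),P[l==k].max(0).round(3))
c=(P[m][:,:2]*1000).astype(np.float32);print("place",cv2.minAreaRect(c))
x,y,h=P[...,0],P[...,1],P[...,2]
b=(x>.33)&(x<.66)&(y>.2)&(y<.47)
for nm,a in(("front",40),("back",80)):
    r=rect(b&(abs(h-a/1000)<.006),P); print(nm,r[:3],np.median(P[r[3]][:,2]))
r=rect(b&(h>.03)&(h<.12),P); print("rack",r[:3])
q=b&(h>.03); 
for X in(.42,.49,.56): print([(round(float(y[v,u]),3),round(float(h[v,u]),3)) for v,u in [(int(proj("top",(X,.35,.06))[1]),u) for u in range(116,212,3)]])
bw=(np.hypot(x-.489,y-.03)<.09)&(h>.05)&(h<.1); r=P[bw]; print("bowl",cv2.minEnclosingCircle((r[:,:2]*1000).astype(np.float32)),r[:,2].max())
save(cv2.resize(i[150:350,110:450],None,fx=2.3,fy=2.3),"crop1.png")
E
```

```text
board (array([0.48870203, 0.034849  ]), [198.4462890625, 297.523193359375], 10.304757118225098)
g [ 0.6475 -0.3182  0.0862 27.0507]
g [ 0.3986 -0.1916  0.086  26.4239]
o [ 0.73    0.3292  0.1585 19.8658]
o [ 0.64   -0.1975  0.086  27.3649]
o [4.919000e-01 3.934000e-01 8.290000e-02 1.436692e+02]
o [5.40600e-01 3.40800e-01 8.05000e-02 8.98872e+01]
o [ 0.5217 -0.2995  0.0868 26.885 ]
tape [337 132  20  22 193] [ 0.666 -0.168 -0.008] [ 0.729 -0.115  0.008]
tape [413 132  24  22 217] [ 0.674 -0.391 -0.007] [ 0.735 -0.326  0.008]
tape [338 244  25  23 228] [ 0.356 -0.188 -0.008] [ 0.416 -0.122  0.007]
tape [417 244  24  23 247] [ 0.362 -0.4   -0.008] [ 0.423 -0.335  0.006]
place ((545.9135131835938, -256.4827880859375), (372.8476257324219, 276.89996337890625), 1.4988011121749878)
front (array([0.49176099, 0.29278534]), (280.4375915527344, 97.88259887695312), 0.43825778365135193) 0.03965375615994267
back (array([0.49139359, 0.38787271]), (280.7315979003906, 99.39093780517578), 0.25003889203071594) 0.07986921892025964
rack (array([0.49162122, 0.34303925]), (280.7444763183594, 198.68769836425
[... 930 characters left out ...]
 (0.275, 0.045), (0.268, 0.04), (0.26, 0.04), (0.252, 0.039), (0.245, 0.029), (0.242, 0.001), (0.234, -0.003)]
[(0.496, -0.003), (0.487, -0.003), (0.478, -0.0), (0.44, 0.095), (0.436, 0.081), (0.429, 0.078), (0.421, 0.079), (0.413, 0.08), (0.405, 0.08), (0.398, 0.079), (0.39, 0.079), (0.383, 0.076), (0.375, 0.075), (0.366, 0.08), (0.358, 0.079), (0.35, 0.079), (0.342, 0.08), (0.341, 0.054), (0.336, 0.037), (0.328, 0.036), (0.319, 0.042), (0.312, 0.036), (0.303, 0.044), (0.296, 0.036), (0.287, 0.04), (0.279, 0.04), (0.271, 0.039), (0.263, 0.042), (0.256, 0.035), (0.246, 0.047), (0.245, 0.002), (0.237, -0.002)]
bowl ((483.6108093261719, 31.297651290893555), 59.8684196472168) 0.0772270518147917
```

View pics/crop1.png

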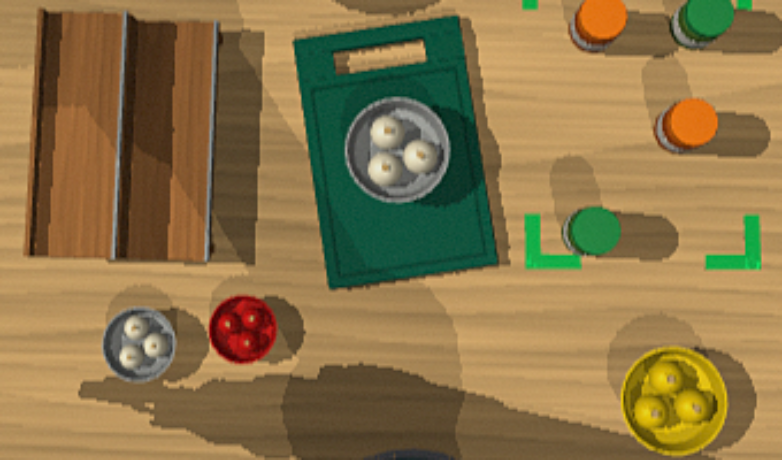

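```bash
cat >> h.py <<'E'
from scipy.spatial.transform import Rotation as Ro
def down(yaw): # jaw axis at angle yaw from world x
    y=np.array([np.cos(yaw),np.sin(yaw),0]); x=np.array([0,0,-1.]); return Ro.from_matrix(np.stack([x,y,np.cross(x,y)],1)).as_quat()
H=.25
def jar(src,dst,step,yaw):
    q=down(yaw); sx,sy=src; dx,dy=dst
    move_to([sx,sy,.17],q); movel([sx,sy,.031],.12); close_gripper(40); g=get_finger_gap()
    movel([sx,sy,H],.2); g2=get_finger_gap()
    move_to([dx,dy,H],q); movel([dx,dy,step+.045],.15); hit=movel([dx,dy,step+.027],.03,until_force=4)
    z=get_eef_pos()[2]; release(); movel([dx,dy,H],.2)
    print("gap",round(g,2),round(g2,2),"hit",hit,"z over step",round(z-step,4),"t",get_time_s())
E
python3 - <<'E'
from h import *
for s in(0,np.pi):
    for p in([.64,-.1975,.031],[.6475,-.318,.25],[.6475,-.318,.031],[.542,.391,.25],[.441,.297,.071],[.38,-.25,0],[.546,-.14,0]):
        j=inverse_kinematics(p,down(s)); print(round(s,1),p,None if j is None else np.round(j,2))
E
```

```text
0 [0.64, -0.1975, 0.031] [-0.2   0.84  0.67  1.64 -0.63  0.9   0.72]
0 [0.6475, -0.318, 0.25] [-0.1   0.74  0.9   1.34 -0.57  1.33  0.8 ]
0 [0.6475, -0.318, 0.031] [-0.13  1.03  0.92  1.49 -0.88  1.08  0.99]
0 [0.542, 0.391, 0.25] [-0.92  0.5   0.35  1.48 -0.18  1.19 -0.54]
0 [0.441, 0.297, 0.071] [-0.92  0.49  0.34  1.98 -0.24  0.71 -0.44]
0 [0.38, -0.25, 0] [ 0.08  0.57  0.52  2.18 -0.57  0.52  1.04]
0 [0.546, -0.14, 0] [-0.21  0.7   0.53  1.92 -0.56  0.67  0.66]
3.1 [0.64, -0.1975, 0.031] [-0.41  1.05  1.08  1.64 -1.03  1.11 -2.17]
3.1 [0.6475, -0.318, 0.25] [-0.17  0.82  1.08  1.34 -0.71  1.39 -2.26]
3.1 [0.6475, -0.318, 0.031] [-0.19  1.12  1.08  1.49 -1.03  1.17 -2.07]
3.1 [0.542, 0.391, 0.25] [-0.53  0.49 -0.21  1.47  0.1   1.19  2.39]
3.1 [0.441, 0.297, 0.071] [-0.47  0.48 -0.22  1.96  0.15  0.72  2.36]
3.1 [0.38, -0.25, 0] [-0.32  0.87  1.08  2.19 -1.14  0.84 -1.62]
3.1 [0.546, -0.14, 0] [-0.56  1.    1.08  1.93 -1.11  0.97 -2.07]
```

```bash
sed -i 's/move_to(\[sx,sy,.17\],q)/move_to([sx,sy,H],q)/' h.py
python3 - <<'E'
from h import *
jar((.64,-.1975),(.542,.391),.08,0)
i,d=get_image("top"); save(i,"t1.png")
for j in jars(i,d):
    if j[4]<60: print(j[0],np.round(j[1:],4))
print(board(i,d)[:3])
i,d=get_image("side"); save(i,"s1.png")
E
```

```text
gap 0.65 0.65 hit True z over step 0.0312 t 12.7333
g [ 0.6472 -0.3176  0.0861 26.4796]
g [ 0.3976 -0.1918  0.0866 26.7819]
o [ 0.7297  0.3296  0.1591 19.4472]
o [ 0.5219 -0.2996  0.0859 26.8569]
(array([0.48876288, 0.03460834]), [198.73623657226562, 297.37298583984375], 10.244237899780273)
```

View pics/s1.png

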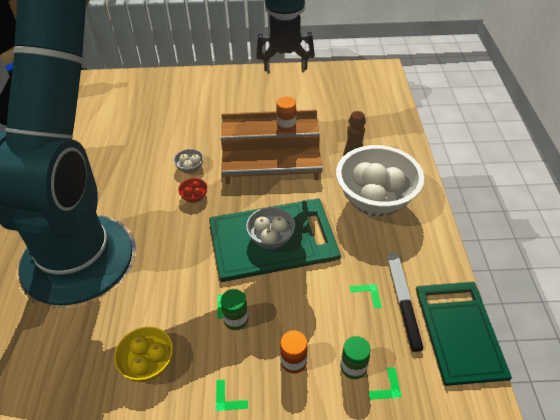

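The side picture shows the orange jar standing upright on the back step at (286,115). I'll move the other three jars.

Run:
```python
from h import *
jar((.5218,-.2996),(.441,.391),.08,0)
jar((.6473,-.318),(.542,.297),.04,0)
jar((.398,-.1917),(.441,.297),.04,0)
move_to([.546,.10,.25],down(0))
move_to([.45,-.35,.30],down(0))
for n in("top","side"):
    i,d=get_image(n); save(i,n+"2.png"); np.savez(n+"2.npz",i=i,d=d)
    if n=="top":
        for j in jars(i,d):
            if j[4]<60: print(j[0],np.round(j[1:],4))
        print(board(i,d)[:3])
```

```text
gap 0.65 0.65 hit True z over step 0.031 t 24.075
gap 0.64 0.65 hit True z over step 0.031 t 35.7083
gap 0.65 0.65 hit True z over step 0.0309 t 46.125
g [ 0.5391  0.2946  0.1267 27.1012]
g [ 0.4391  0.2947  0.1262 26.9151]
o [ 0.7297  0.3277  0.1585 20.2627]
(array([0.48846295, 0.03498518]), [198.77276611328125, 297.14404296875], 10.276693344116211)
```

View pics/top2.png

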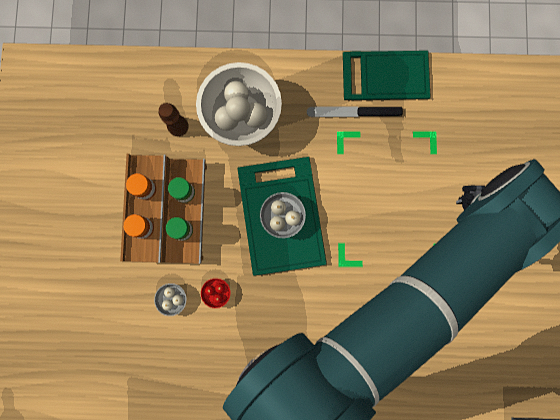

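View pics/side2.png

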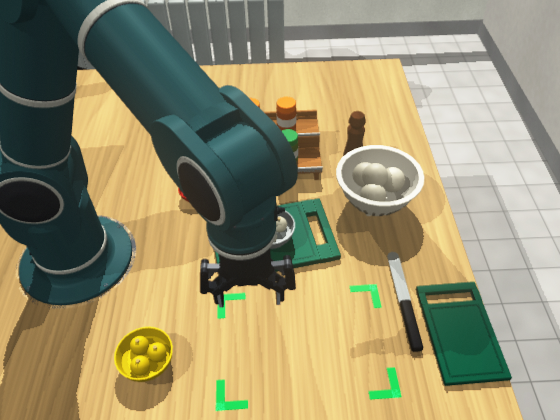

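Two green jars stand at (180,188) and (177,228) on the front step, and two orange at (139,185) and (136,226) on the back step. The place is clear. Next I push the board's long side with the open fingers, which gives two contact points 100 mm apart.

```bash
cat >> h.py <<'E'
def look(name):
    i,d=get_image("top"); save(i,name); b=board(i,d); P=cloud("top",d); hsv=cv2.cvtColor(i,cv2.COLOR_RGB2HSV)
    t=(abs(P[...,2])<.01)&(hsv[...,0]>50)&(hsv[...,0]<75)&(hsv[...,1]>150)&(hsv[...,2]>150)&(P[...,1]<-.08)
    print("board",np.round(b[0],4),np.round(b[1],1),round(b[2],2),"place",np.round(cv2.minAreaRect((P[t][:,:2]*1000).astype(np.float32)),1) if 0 else cv2.minAreaRect((P[t][:,:2]*1000).astype(np.float32)),"t",get_time_s())
    return b
E
python3 - <<'E'
from h import *
move_to([.546,.10,.28],down(0))
i,d=get_image("top"); c,wh,a,_,_=board(i,d); print(c,wh,a)
c=np.array([.4885,.035]) if abs(wh[1]-297)>4 else c
a=np.radians(a); n=np.array([-np.sin(a),np.cos(a)])
p=c+n*.135
move_to([*p,.15],down(a)); print("touch",movel([*p,-.004],.06,until_force=4),get_eef_pos())
p=c+n*.125
print("contact",movel([*p,-.004],.02,until_force=1.0),get_eef_pos())
# push to pre-final, straightening to 1.4 deg on the way
f=np.radians(1.4); m=np.array([-np.sin(f),np.cos(f)])
e=np.array([c[0],-.2565])+m*(.111+.012)
for k in(.33,.67,1):
    q=(1-k)*(c+n*.111)+k*e; yw=a+(f-a)*min(1,k/.67)
    movel([*q,-.004],.06,rot=down(yw)); print(np.round(get_eef_pos(),3),np.round(get_wrist_force(),1))
q=e+m*.03; movel([*q,-.004],.06); movel([*q,.2],.2)
move_to([.5,.05,.35],down(0)); look("top3.png")
E
```

```text
[0.49150433 0.01989867] [167.48048400878906, 297.9324645996094] 10.13825798034668
touch False [ 0.46782448  0.15288085 -0.00385976]
contact False [ 0.46956129  0.14296837 -0.00398301]
[ 0.477  0.042 -0.004] [ 0.8  2.  -0.2]
[ 0.483 -0.047 -0.004] [0.3 3.3 0.1]
[ 0.488 -0.133 -0.004] [-0.6  4.6  1.9]
board [ 0.4902 -0.2418] [201.2 293.9] 1.58 place ((545.89794921875, -256.785400390625), (373.1584167480469, 277.41290283203125), 1.4335321187973022) t 62.4
```

View pics/top3.png

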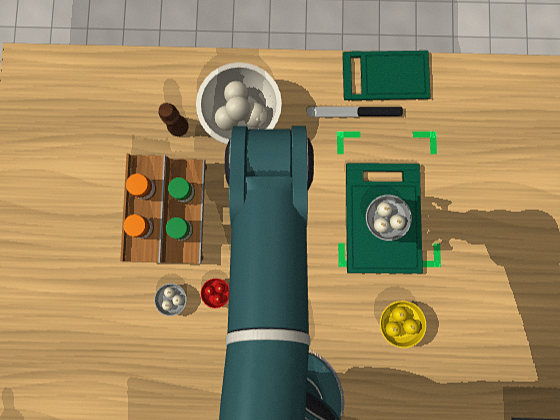

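The board is at top (384,218), square, with the bowl still on it. It needs +56 mm in x and then about -15 mm in y.

Run:
```python
from h import *
f=np.radians(1.45); u=np.array([np.cos(f),np.sin(f)])
c=np.array([.4895,-.2418]); T=np.array([.546,-.2566])
p=c-u*.1735
best=None
for s in(-np.pi/2,np.pi/2):
    for z in(.15,-.004): 
        j=inverse_kinematics([*p,z],down(f+s)); print(s,z,None if j is None else np.round(j,2))
    if j is not None and (best is None or abs(j[6])<best[0]): best=(abs(j[6]),s)
q=down(f+best[1])
h=np.array([.36,-.12]); 
move_to([*p,.25],q); print("touch",movel([*p,-.004],.1,until_force=4),get_eef_pos())
e=np.array([T[0],c[1]+u[1]*.056])-u*.1635
movel([*e,-.004],.05); print(np.round(get_eef_pos(),3),np.round(get_wrist_force(),1))
movel([*(e-u*.02),-.004],.06); movel([*(e-u*.02),.25],.2)
move_to([.5,.05,.35],down(0)); look("top4.png")
```

```text
-1.5707963267948966 0.15 [-0.4   0.23  1.1   2.24 -0.28  0.81 -0.66]
-1.5707963267948966 -0.004 [-0.08  0.62  0.79  2.32 -0.9   0.55 -0.11]
1.5707963267948966 0.15 [-0.42  0.25  1.14  2.24 -0.31  0.82  2.51]
1.5707963267948966 -0.004 [ 0.09  0.53  0.57  2.31 -0.67  0.46  2.81]
touch False [ 0.31623128 -0.24622318 -0.00380168]
[ 0.382 -0.244 -0.004] [-6.8 -0.6  4.4]
board [ 0.5416 -0.2404] [200.9 296.7] 1.3 place ((545.8630981445312, -256.10369873046875), (373.08721923828125, 276.94537353515625), 1.4408997297286987) t 71.1667
```

Run:
```python
from h import *
f=np.radians(1.45); m=np.array([-np.sin(f),np.cos(f)])
c=np.array([.5425,-.2566]); q=down(f)
p=c+m*(.1137+.035); e=c+m*.1137
move_to([*p,.2],q); print("touch",movel([*p,-.004],.1,until_force=4),get_eef_pos())
movel([*e,-.004],.04); print(np.round(get_eef_pos(),3),np.round(get_wrist_force(),1))
movel([*p,-.004],.06); movel([*p,.25],.2)
move_to([.45,.08,.35],down(0)); look("top5.png"); wait(.5)
b=look("top5.png"); i,d=get_image("side"); save(i,"side5.png")
for t in("knife","colander","mill","bowl_center"): print(t,[(np.round(x["xyz"],3).tolist(),round(x["conf"],2)) for x in find_in("top",t)][:2],[(np.round(x["xyz"],3).tolist(),round(x["conf"],2)) for x in find_in("side",t)][:2])
```

```text
touch False [ 0.53897705 -0.10792928 -0.00363961]
[ 0.54  -0.143 -0.004] [-0.   3.7  1.7]
board [ 0.542  -0.2516] [201. 297.] 1.22 place ((545.6873168945312, -256.58966064453125), (372.4178771972656, 276.4369201660156), 1.5004029273986816) t 78.3833
board [ 0.5421 -0.2516] [200.7 297.2] 1.34 place ((545.84326171875, -256.44805908203125), (372.43170166015625, 276.2330627441406), 1.5607558488845825) t 78.9333
knife [([0.781, -0.163, 0.01], 0.98)] [([0.783, -0.179, 0.013], 0.89), ([0.442, 0.371, 0.144], 0.57)]
colander [([0.775, 0.152, 0.09], 0.97)] [([0.766, 0.152, 0.093], 0.84)]
mill [([0.723, 0.315, 0.112], 0.67)] [([0.727, 0.313, 0.115], 0.7)]
bowl_center [([0.257, 0.317, 0.024], 0.8), ([0.276, 0.206, 0.021], 0.78)] [([0.213, -0.288, 0.038], 0.92), ([0.275, 0.198, 0.025], 0.61)]
```

View pics/top5.png

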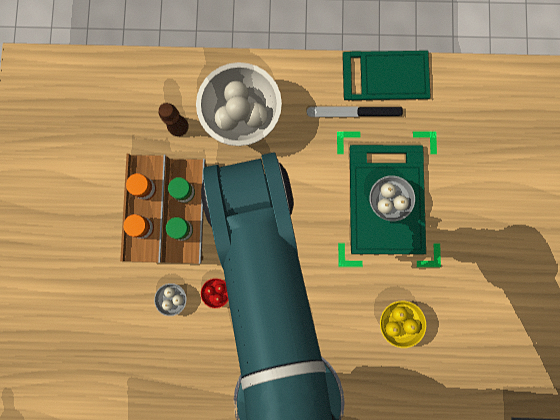

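View pics/side5.png

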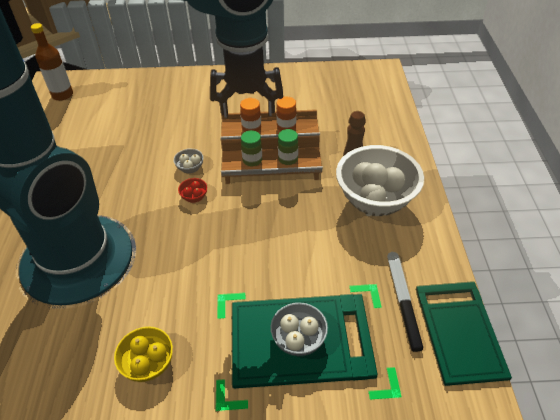

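Run:
```python
from h import *
wait(4); b=look("top6.png")
if np.hypot(b[0][0]-.546,b[0][1]+.2565)<.01 and abs(b[2]-1.5)<1.5: hand_in(); print("handed in")
```

```text
board [ 0.5424 -0.2522] [201.3 296.8] 1.57 place ((545.7337036132812, -256.4321594238281), (373.2191162109375, 275.9937744140625), 1.3508728742599487) t 83.4333
the job is handed in; nothing more can be done
handed in
```

The job is done and handed in at about 83 s of the 210 s allowed.

- **Jars:** four were there, two of each lid colour. The two green-lidded ones stand upright on the front step and the two orange-lidded ones on the back step. Neighbours are about 45 mm apart, less than a jar's 56 mm width.
- **Board:** I pushed it flat along the table with the open fingers, and the bowl stayed on it. The last measurement put it about 4 mm off the place centre in each direction and about 0.2° out of square. That leaves roughly 15 mm or more to the tape on every side. It was never seen knocked aside.
- **Bystanders:** the knife, colander and pepper mill read within about 4 mm of their starting positions.

Two checks gave less than I wanted:

- **Orange jars:** my colour measurement could not separate the orange lids from the wood on the rack. I confirmed them from both cameras' pictures and from where the arm set them down.
- **Bowl:** the top two hits I printed per camera from the final bowl search were all look-alikes. I confirmed the right bowl is on the board from both pictures only.

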